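# Shut off the graining water at the bench stopcock box

## Robot

A 6-joint arm with a two-finger parallel gripper is mounted at the origin on the work surface. World frame = base frame: x ahead of the robot, y to its left, z up, the work surface at z = 0. Lengths are in m, angles in rad, forces in N, time in s.
With the tool pointing down it reaches from about 0.25 to 0.725 m from the base axis. Payload 4 kg.
Tool frame: the origin (TCP) lies at the very end of the fingers, on their centre line; the grasp point (between the pads) lies 19 mm behind it; z points along the fingers, y is the line along which they close (so a half turn about z gives the same grasp; the last joint's range is limited). The gripper opens to 85 mm and grips with 20 to 120 N. Pads are 22 mm wide; open, the fingers measure 114 mm over their backs; the gripper's body (76 mm by 85 mm) begins 54 mm behind the grasp point. The pads swing forward as they close: fully open they stand 13 mm farther back than shut.
Start: joints at [1.333, 0.241, 0.005, 1.335, 0, 1.571], TCP at [0.118, 0.486, 0.231] pointing down, gripper open.
Joint ranges: [-2.72, 2.72], [-1.05, 1.87], [-1.09, 1.28], [-1.99, 2.15], [-1.42, 1.44], [-3.14, 3.14]. Speed limits (rad/s): [2.79, 2.79, 3.14, 3.14, 3.14, 3.14].

## Interface

Orientations are given as a unit quaternion [x, y, z, w].
In Python, from workcell import bot, vision, workorder gives the robot as it stands.
- The arm moves only by the shell command python3 -m creep 'ROWS' [OPENING]. ROWS is JSON, a list of rows, each a list of 2 entries, a list of its own where there are three numbers: the shift along the tool's x, y, z in mm, then the turn, a rotation vector about the tool's x, y, z in rad. In form: [[[dx, dy, dz], [wx, wy, wz]], ...]. A call has 1 to 12 rows; each row shifts and turns the commanded pose from where the row before left it, along the tool's axes as they then stand; what a row does not reach is not made up. A row lasts 1/8 s, in which the tool goes at most 62.5 mm and 10.7 degrees, less where a joint would pass 70% of its speed; a pose out of reach is approached as far as the arm can. A call is refused whole if a number of a shift passes 62.5 or a number of a turn 0.188, either way. A call with a gripper value outside its range is refused whole. OPENING is the finger opening in mm, from 0 to 85.4, set as the call begins (- or left out, the last holds). The fingers move at their own pace and stop on an object; the grip force is fixed at half the most. Time passes only in rows, so rows that do not move let the fingers close. It gives the time, the measured TCP pose, the force, the opening and the grip force at its end, in the units of the state.
- bot.get_obs(): the state, without advancing time (a new reading comes with each control period).
- vision.camera(name): name is "side" or "top"; returns a dict with "image" (420x560x3 uint8, blue, green, red), "z_map" (420x560 float32, m along the optical axis (not along the pixel's ray), 0 where there is no reading), "K" (3x3 intrinsics, pixels), "k1" (the pictures are not rectified: a ray, as slopes to the right and down, at radius r is drawn at 1 + k1 r^2 times it, then the intrinsics apply), "rvec" (rotation vector, rad) and "tvec" (3), from world to camera coordinates, as OpenCV has them. Camera axes: x right, y down, z forward; pixel columns grow to the right and rows downward; lengths in m; the calibration is good to about 2 mm. A picture is of the moment at which its call begins.
- workorder.job_done(): hands the job in; it is judged then, once.
Trained networks look in a picture, given as the dict that the camera call returned (one of the last four; its "shot" number tells which), for a name from the list of things; names that differ only in an ending like _2 or _b are one class to them, and where a whole thing is asked for, a point or a joint stands for the part that bears it (a point fixed in the world has none). Each returns a list of dicts, best first, with "score" (0 to 1); they miss things now and then, are a little off and sometimes report something else, mostly with a low value. They report only what shows in the picture. A call takes as long as a camera call.
- vision.spot_in(picture, query): "position" ([column, row] in pixels, amid what is visible of it).
- vision.place_of(picture, query): "position" ([column, row] in pixels: a listed point, or the origin of a listed thing).
The state is a dict: "clock": time; "joint_pos": joint angles; "joint_vel": joint speeds; "tau": joint torques, N m; "eef_pos": TCP position; "tool_rot": TCP orientation; "ft_force": force on the tool from outside, world axes, zero at the start; "ft_torque": the same for the moment, N m; "grip_width": finger opening in m; "grasp_force": force on a finger pad.
Only numpy, scipy, OpenCV 4.12 (cv2) and the standard library are available. Lean on these libraries where they do the work, as an engineer would, in place of code of your own. Each camera call takes 0.05 s, during which the arm holds its last target. There are 200 camera calls.

## Task

The litho stone is ground, so turn its water off: with the fingertips, push the cover of the grey stopcock box all the way left along its runners to the stop, then push the lever that carries the round tag disc a quarter turn clockwise until it is fully shut. Nothing is to be lifted: the cover stays lying flat in its runners. Leave the plain lever open and the things standing around the box where they are.

Things in the scene. Friction and masses are not known exactly. Their poses are not given: they have to be found in the camera images.
- box: grey sheet-steel stopcock box fixed to the bench, 250 (x) x 300 (y) mm, top sheet at height 88 mm. Origin: centre of its underside; x to its back, y to its left end, z up. Runners along front and back edges and a stop bar across the left end reach 98 mm. The left half of the top is closed. Two hose tails stick 55 mm out of the right end, up to 48 mm high. Position and yaw vary.
- opening (a point): centre of the rectangular opening over the two valves in the right half of the box's top, 88 mm above the bench; it measures 216 (box x) x 134 (box y) mm. The cover hides it at the start.
- stop (a point): middle of the stop bar's inner face, 93 mm above the bench, at box y = +144 mm: the cover's left edge meets it when the cover is fully aside.
- cover: loose flat aluminium plate, 222 (x) x 150 (y) x 4 mm, about 0.45 kg, lying on the box's top sheet between the runners (2 mm play each side), held by its weight only. Origin: centre of its underside, 88 mm above the bench; axes as the box's. Starts with its origin at box y = -71 to -52 mm; slides to box +y (left) with a few newtons, up to y = +69 mm at the stop.
- lip (a point): middle of the outer (box -y) face of the cover's upturned lip, 75 mm from the cover's origin, 101 mm above the bench. The lip stands along the cover's right edge: 190 mm long (box x), 4 mm thick, top 110 mm above the bench. Pushed here, the cover slides left.
- tagged_pivot (a point): point on the upright spindle axis of the valve with the tagged lever, 70 mm above the bench. The spindle stands at box (x, y) = (+53, -62) or (-31, -62) mm; the plain valve has the other place. Pipes run along box y; pipe and valve body below the lever reach 49 mm above the bench, 56 mm within 9 mm of the spindle.
- tagged_tip (a point): outer end of the tagged lever, 60 mm from the spindle, 69 mm above the bench. Its straight grip, 18 mm wide, 62 to 76 mm above the bench, runs from 16 to 60 mm from the spindle. On top of the lever, centred on the spindle, lies a flat round brass tag disc 34 mm in diameter (topmost part 80 mm above the bench). The levers are otherwise alike.
- tagged_lever (a joint): angle of the tagged lever, rad. 0 = open: along its pipe, pointing to the box's right end (-y). Grows clockwise seen from above to 1.571 = shut against its stop, pointing to the box's front (-x); so it is pushed on its back (+x) side at first. About 0.3 N m of friction (7 N at 42 mm); stays where left. Starts at 0 to 0.15.
- plain_pivot (a point): as tagged_pivot, for the valve whose lever has no tag disc, only its small nut.
- plain_tip (a point): outer end of the plain lever, 60 mm from its spindle, 69 mm above the bench.
- plain_lever (a joint): angle of the plain lever, same sense and range as tagged_lever; starts open at 0 to 0.15 and is to be left so.
- ink_bottle: small amber glass ink bottle with white cap, 54 mm in diameter, 88 mm tall; stands close behind the box, near its left end. Loose bystander; origin at the centre of its underside, z up.
- cup: small yellow cup with a side handle, 72 mm in diameter, 58 mm tall; stands close in front of the box, near its left end. Loose bystander; origin at the centre of its underside, z up.
- tin: low round steel tin, 80 mm in diameter, 42 mm tall; stands beside the box's left end. Loose bystander; origin at the centre of its underside, z up.
- coffee_jar: coffee jar, 84 mm in diameter, 165 mm tall; back right of the table. Loose bystander; origin at the centre of its underside, z up.
- pencil_case: soft-cornered pencil case, 60 x 190 x 42 mm; lies to the right. Loose bystander; origin at the centre of its underside, z up.
- knife: utility knife, about 26 x 155 x 17 mm; lies to the right. Loose bystander; origin at the centre of its underside, z up.
- brush_jar: glass jar of brushes, 84 mm in diameter, 225 mm tall with the brushes; back left of the table. Loose bystander; origin at the centre of its underside, z up.

How it is judged:
By the outcome, as a careful person would: the job done as asked, in the order asked, and still so for the second after the job is handed in, with the robot touching nothing.
It also fails if it takes over 54 s, if anything falls off the work surface, if the arm or the gripper's body presses on something with over 40 N, if the wrist force passes 120 N, or if a joint passes its speed limit or range.

## Working session

There is one attempt and no reset: what is moved stays moved. The work goes in short steps, Python scripts to look and compute and a shell command to move; the robot and the scene stay as the last step left them, time stands still between calls to the robot, and variables do not carry over. Pictures are saved under pics/ and viewed, at most 10 in all, crops included, and the job is handed in when it is done.

```bash
mkdir -p pics; ls; cat > h.py <<'E'
import numpy as np, cv2
from workcell import bot, vision, workorder
from scipy.spatial.transform import Rotation as R
def ray(p,px):
    K=np.array(p["K"]);u=(np.array(px,float)-[K[0,2],K[1,2]])/[K[0,0],K[1,1]]
    s=u.copy()
    for _ in range(20): s=u/(1+p["k1"]*(s@s))
    M=cv2.Rodrigues(np.array(p["rvec"],float))[0];t=np.array(p["tvec"],float).ravel()
    return -M.T@t, M.T@np.array([s[0],s[1],1.0])
def atz(p,px,z):
    c,d=ray(p,px); return c+d*(z-c[2])/d[2]
def find(p,q,z,n=2):
    for r in vision.place_of(p,q)[:n]: print(p["shot"],q,round(r["score"],2),np.round(r["position"],0),np.round(atz(p,r["position"],z),4))
E
python3 - <<'E'
from h import *
for n in("top","side"):
    p=vision.camera(n);cv2.imwrite(f"pics/{n}0.png",p["image"])
    for q,z in(("box",0),("cover",.088),("lip",.101),("stop",.093),("opening",.088),("ink_bottle",0),("cup",0),("tin",0)): find(p,q,z)
o=bot.get_obs();print(o)
print(R.from_quat(o["tool_rot"]).as_matrix().round(3))
E
```

```text
pics
1 box 0.61 [267. 213.] [ 0.5683 -0.0397  0.    ]
1 box 0.3 [240. 148.] [0.7632 0.0368 0.    ]
1 cover 0.61 [290. 206.] [ 0.5728 -0.1083  0.088 ]
1 lip 0.69 [320. 215.] [ 0.5442 -0.1849  0.101 ]
1 stop 0.84 [211. 203.] [0.5838 0.1008 0.093 ]
1 stop 0.68 [450. 283.] [ 0.3627 -0.5099  0.093 ]
1 ink_bottle 0.76 [240. 149.] [0.7626 0.0353 0.    ]
1 cup 0.63 [240. 279.] [0.3838 0.036  0.    ]
1 tin 0.72 [193. 209.] [0.5855 0.1725 0.    ]
1 tin 0.62 [320. 214.] [ 0.5629 -0.1939  0.    ]
2 box 0.73 [354. 319.] [ 0.6284 -0.4279  0.    ]
2 box 0.65 [277. 231.] [ 0.5634 -0.0455  0.    ]
2 cover 0.57 [280. 214.] [ 0.5594 -0.0919  0.088 ]
2 lip 0.84 [286. 227.] [ 0.5475 -0.1808  0.101 ]
2 stop 0.79 [268. 183.] [0.575  0.0887 0.093 ]
2 stop 0.18 [284. 218.] [ 0.5592 -0.1277  0.093 ]
2 ink_bottle 0.84 [328. 210.] [0.7586 0.0301 0.    ]
2 cup 0.72 [210. 224.] [0.3818 0.0507 0.    ]
2 cup 0.54 [246. 397.] [ 0.3604 -0.544   0.    ]
{'clock': 0.9, 'joint_pos': array([ 1.33295556e+00,  2.40593297e-01,  4.97338488e-03,  1.33521986e+00,
       -5.15682049e-06,  1.57076540e+00]), 'joint_vel': array([ 1.03357008e-04, -9.96865345e-04,  2.05020527e-05, -4.34769839e-04,
        2.06554955e-03, -8.23865288e-04]), 'tau': array([ 1.54730435e-03, -3.72196519e+01,  2.52692127e+01,  9.55208670e-04,
       -5.35376466e-05, -6.64226008e-06]), 'eef_pos': array([0.11779882, 0.4859032 , 0.23129964]), 'tool_rot': array([ 1.18624932e-01,  9.92939135e-01, -2.18760136e-05, -1.74253001e-08]), 'ft_force': array([ 0.74711788, -0.70006079, -0.76052484]), 'ft_torque': array([-0.01323793,  0.03388292,  0.02691343]), 'grasp_force': 0.0, 'grip_width': 0.08520523453062483}
[[-0.972  0.236 -0.   ]
 [ 0.236  0.972 -0.   ]
 [-0.    -0.    -1.   ]]
```

```bash
python3 -c "
import cv2,numpy as np
a=cv2.imread('pics/top0.png');b=cv2.imread('pics/side0.png')
cv2.imwrite('pics/both0.png',cv2.resize(np.vstack([a,b]),(400,600)))"
```

```text
(no output)
```

View pics/top0.png

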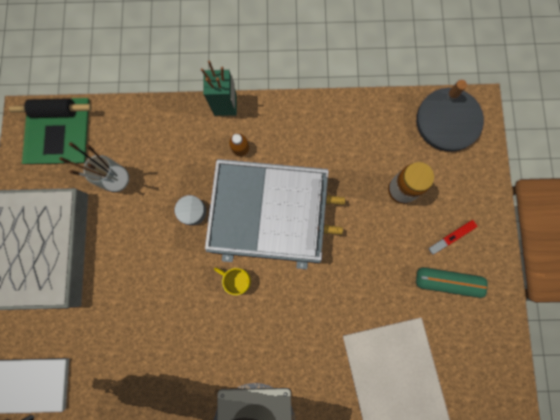

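View pics/side0.png

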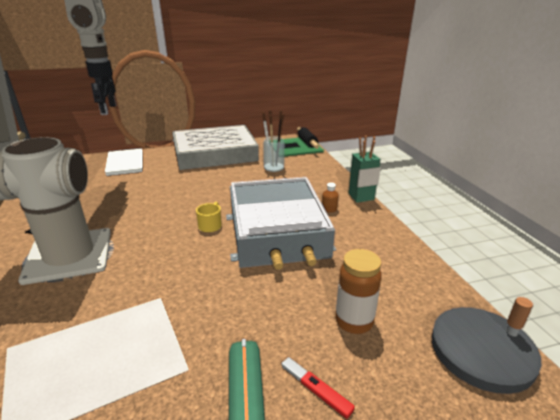

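The top view shows the box at about (267,212) px, the cover on its right half with the lip near x=322. The ink bottle is at (240,147), the cup at (236,281) and the tin at (190,210). In the side view the box is at (278,220), with its hose tails towards the camera. Next I'll refine the pose from depth.

```bash
cat >> h.py <<'E'
def cloud(p,z0,z1,c=(.566,-.043),r=.2):
    out=[];Z=p["z_map"];M=cv2.Rodrigues(np.array(p["rvec"],float))[0];t=np.array(p["tvec"],float).ravel()
    for v in range(60,400):
        for u in range(100,460):
            if Z[v,u]<=0: continue
            o,d=ray(p,(u,v)); w=o+d*Z[v,u]
            if z0<w[2]<z1 and np.hypot(w[0]-c[0],w[1]-c[1])<r: out.append([*w,u,v])
    return np.array(out)
E
python3 - <<'E'
from h import *
for n in("top","side"):
    p=vision.camera(n)
    a=cloud(p,.07,.12); a=a[np.hypot(*(a[:,:2]-[.76,.035]).T)>.05]
    r=cv2.minAreaRect(a[:,:2].astype(np.float32));print(n,len(a),r)
    h=a[a[:,2]>.1]; print("lip-ish",len(h),h[:,:2].mean(0) if len(h) else 0, np.percentile(a[:,2],[5,50,95]))
    # box corners by convex hull in plane
    print(np.round(cv2.boxPoints(r),3).tolist())
    if len(h)>5: print(np.round(h[:,:3][::max(1,len(h)//12)],3).tolist())
E
```

```text
top 10487 ((0.5644681453704834, -0.046932920813560486), (0.3003087639808655, 0.2507227957248688), 83.18585968017578)
lip-ish 150 [ 0.55285909 -0.14003167] [0.08419201 0.08903465 0.09656933]
[[0.421999990940094, -0.1809999942779541], [0.6710000038146973, -0.210999995470047], [0.7070000171661377, 0.08699999749660492], [0.4580000042915344, 0.11699999868869781]]
[[0.696, 0.077, 0.101], [0.638, -0.188, 0.109], [0.628, 0.092, 0.102], [0.614, 0.095, 0.102], [0.587, -0.181, 0.11], [0.58, 0.1, 0.1], [0.553, -0.177, 0.111], [0.538, -0.176, 0.11], [0.517, -0.173, 0.112], [0.5, -0.17, 0.101], [0.484, -0.169, 0.107], [0.468, -0.169, 0.112], [0.455, -0.166, 0.109]]
side 5484 ((0.5636060237884521, -0.04777298867702484), (0.3075629770755768, 0.25271692872047424), 83.25347137451172)
lip-ish 308 [ 0.54445559 -0.17389986] [0.07770293 0.09094651 0.10094214]
[[0.41999998688697815, -0.1860000044107437], [0.6710000038146973, -0.2150000035762787], [0.7070000171661377, 0.09000000357627869], [0.4560000002384186, 0.11999999731779099]]
[[0.69, 0.061, 0.101], [0.59, -0.183, 0.11], [0.566, -0.185, 0.112], [0.631, -0.19, 0.104], [0.582, -0.185, 0.107], [0.503, -0.175, 0.112], [0.566, -0.185, 0.106], [0.498, -0.176, 0.11], [0.562, -0.18, 0.101], [0.491, -0.173, 0.106], [0.458, -0.169, 0.107], [0.521, -0.177, 0.101], [0.458, -0.172, 0.103]]
```

```bash
python3 -m creep '[[[-41.4,-42.1,0],[0,0,0]],[[-41.4,-42.1,0],[0,0,0]],[[-41.4,-42.1,0],[0,0,0]],[[-41.4,-42.1,0],[0,0,0]],[[-41.4,-42.1,0],[0,0,0]],[[-41.4,-42.1,0],[0,0,0]],[[-41.4,-42.1,0],[0,0,0]],[[-41.4,-42.1,0],[0,0,0]],[[-41.4,-42.1,0],[0,0,0]],[[-41.4,-42.1,0],[0,0,0]],[[-41.4,-42.1,0],[0,0,0]],[[-41.4,-42.1,0],[0,0,0]]]' 0
python3 -m creep '[[[-41.4,-42.1,0],[0,0,0]],[[-41.4,-42.1,0],[0,0,0]],[[0,0,0],[0,0,0.1815]],[[0,0,0],[0,0,0.1815]],[[0,0,0],[0,0,0.1815]],[[0,0,0],[0,0,0.1815]],[[0,0,0],[0,0,0.1815]],[[0,0,0],[0,0,0.1815]],[[0,0,0],[0,0,0.1815]],[[0,0,0],[0,0,0.1815]],[[0,0,0],[0,0,0]]]' 0
cat >> h.py <<'E'
C=np.array([.564,-.047]);YAW=-.118
def st():
    o=bot.get_obs();m=R.from_quat(o["tool_rot"]).as_matrix();c,s=np.cos(YAW),np.sin(YAW)
    d=o["eef_pos"][:2]-C
    print("t",round(o["clock"],2),"box xy mm",np.round([1e3*(c*d[0]+s*d[1]),1e3*(-s*d[0]+c*d[1])],1),"z",round(1e3*o["eef_pos"][2],1),"toolx yaw-boxy",round(np.arctan2(m[1,0],m[0,0])-YAW-np.pi/2,3),"tz",m[:,2].round(3),"F",np.round(o["ft_force"],1),"w",round(o["grip_width"],4))
E
python3 -c "
from h import *
st()
print(bot.get_obs()['joint_pos'].round(2))"
```

```text
clock: 2.5
eef_pos: [0.4824, -0.124, 0.2315]
tool_rot: [0.119, 0.993, 0.0, 0.0]
ft_force: [0.6, 1.3, -0.5]
grip_width: 0.0
grasp_force: 0.0
clock: 3.88
eef_pos: [0.5422, -0.2234, 0.2312]
tool_rot: [0.747, 0.665, -0.0, -0.0]
ft_force: [-0.2, 0.5, -1.3]
grip_width: -0.0001
grasp_force: 0.0
t 3.88 box xy mm [  -0.8 -177.8] z 231.2 toolx yaw-boxy 0.001 tz [-0.  0. -1.] F [-0.2  0.5 -1.3] w -0.0001
[-0.39  0.42  0.25  1.41 -0.    1.3 ]
```

```bash
python3 -m creep '[[[0,0,40],[0,0,0]],[[0,0,50],[0,0,0]],[[0,0,35],[0,0,0]],[[0,0,8],[0,0,0]],[[0,0,0],[0,0,0]],[[10,0,0],[0,0,0]],[[8,0,0],[0,0,0]],[[4,0,0],[0,0,0]],[[4,0,0],[0,0,0]],[[4,0,0],[0,0,0]],[[4,0,0],[0,0,0]]]'; python3 -c "
from h import *
st()
p=vision.camera('side');cv2.imwrite('pics/s1.png',cv2.resize(p['image'][120:320,180:400],None,fx=3,fy=3))"
```

```text
clock: 5.25
eef_pos: [0.5462, -0.1902, 0.0984]
tool_rot: [0.748, 0.664, -0.001, 0.001]
ft_force: [-0.2, -3.7, -0.0]
grip_width: 0.0003
grasp_force: 1.4
t 5.25 box xy mm [  -0.8 -144.3] z 98.4 toolx yaw-boxy -0.001 tz [-0.    -0.002 -1.   ] F [-0.2 -3.7 -0. ] w 0.0003
```

View pics/s1.png

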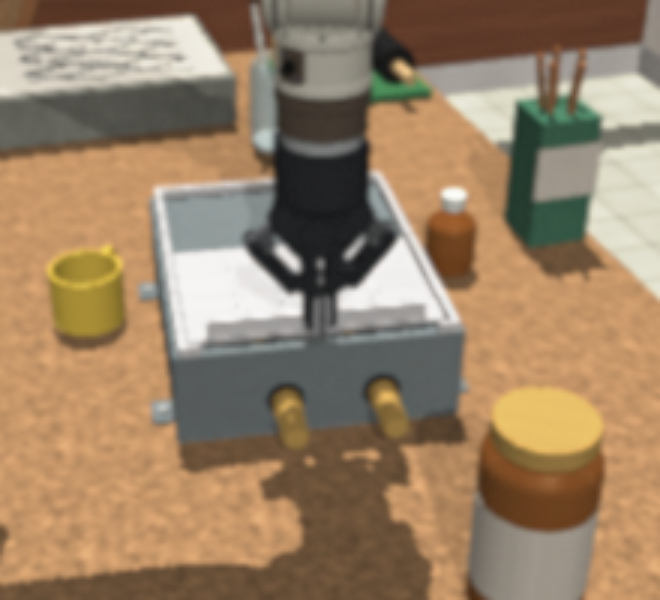

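The closed fingertips rest against the middle of the lip, at (320,318) px in the crop. Now I'll push.

```bash
python3 -m creep '[[[6,0,0],[0,0,0]],[[10,0,0],[0,0,0]],[[12,0,0],[0,0,0]],[[12,0,0],[0,0,0]],[[12,0,0],[0,0,0]],[[12,0,0],[0,0,0]],[[12,0,0],[0,0,0]],[[12,0,0],[0,0,0]],[[12,0,0],[0,0,0]],[[8,0,0],[0,0,0]],[[6,0,0],[0,0,0]],[[2,0,0],[0,0,0]]]'; python3 -c "
from h import *
st()"
```

```text
clock: 6.8
eef_pos: [0.5601, -0.0742, 0.0983]
tool_rot: [0.748, 0.664, -0.0, 0.0]
ft_force: [-0.6, -3.3, 0.6]
grip_width: 0.0001
grasp_force: 1.7
t 6.8 box xy mm [ -0.7 -27.5] z 98.3 toolx yaw-boxy -0.001 tz [-0. -0. -1.] F [-0.6 -3.3  0.6] w 0.0001
```

```bash
python3 -m creep '[[[3,0,0],[0,0,0]],[[2,0,0],[0,0,0]],[[2,0,0],[0,0,0]],[[1,0,0],[0,0,0]],[[0,0,0],[0,0,0]]]';python3 -m creep '[[[1,0,0],[0,0,0]],[[1,0,0],[0,0,0]],[[0,0,0],[0,0,0]]]';python3 -m creep '[[[1,0,0],[0,0,0]],[[1,0,0],[0,0,0]],[[0,0,0],[0,0,0]]]'; python3 -c "
from h import *
st()"
```

```text
clock: 7.42
eef_pos: [0.561, -0.0664, 0.0983]
tool_rot: [0.748, 0.664, 0.0, -0.0]
ft_force: [0.3, -2.7, 1.2]
grip_width: 0.0002
grasp_force: 1.5
clock: 7.8
eef_pos: [0.5613, -0.0647, 0.0983]
tool_rot: [0.748, 0.664, -0.0, 0.0]
ft_force: [0.4, -3.6, 1.5]
grip_width: 0.0003
grasp_force: 2.2
clock: 8.18
eef_pos: [0.5614, -0.0647, 0.0984]
tool_rot: [0.748, 0.663, -0.001, 0.002]
ft_force: [-0.1, -9.2, 1.4]
grip_width: 0.0003
grasp_force: 4.6
t 8.18 box xy mm [ -0.5 -17.9] z 98.4 toolx yaw-boxy -0.003 tz [ 0.    -0.004 -1.   ] F [-0.1 -9.2  1.4] w 0.0003
```

```bash
python3 -m creep '[[[1,0,0],[0,0,0]],[[1,0,0],[0,0,0]],[[0,0,0],[0,0,0]]]';python3 -m creep '[[[-8,0,0],[0,0,0]],[[-6,0,0],[0,0,0]],[[0,0,-30],[0,0,0]],[[0,-10,-55],[0,0,0]],[[0,-40,-40],[0,0,0]],[[0,-50,0],[0,0,0]],[[0,-50,0],[0,0,0]],[[0,-40,0],[0,0,0]],[[0,0,0],[0,0,0]]]'; python3 - <<'E'
from h import *
st()
I=[]
for n in("top","side"):
    p=vision.camera(n)
    for q,z in(("tagged_pivot",.07),("tagged_tip",.069),("plain_pivot",.07),("plain_tip",.069),("lip",.101)): 
        for r in vision.place_of(p,q)[:1]:
            d=atz(p,r["position"],z)[:2]-C;c,s=np.cos(YAW),np.sin(YAW)
            print(n,q,round(r["score"],2),np.round(r["position"]),"box mm",np.round(1e3*np.array([c*d[0]+s*d[1],-s*d[0]+c*d[1]])))
    im=p["image"][140:280,180:370] if n=="top" else p["image"][160:300,200:390]
    I.append(cv2.resize(im,None,fx=2.1*2-.2,fy=2.1,interpolation=cv2.INTER_CUBIC) if 0 else cv2.resize(im,(400,295),interpolation=cv2.INTER_CUBIC))
cv2.imwrite("pics/s2.png",cv2.resize(np.vstack(I),None,fx=1,fy=1))
E
```

```text
clock: 8.55
eef_pos: [0.5614, -0.0646, 0.0984]
tool_rot: [0.749, 0.663, -0.003, 0.003]
ft_force: [-0.7, -14.2, 1.5]
grip_width: 0.0
grasp_force: 7.0
clock: 9.68
eef_pos: [0.3687, -0.0509, 0.2233]
tool_rot: [0.748, 0.664, 0.0, -0.001]
ft_force: [0.5, -0.7, -0.4]
grip_width: -0.0002
grasp_force: 0.0
t 9.68 box xy mm [-193.5  -26.9] z 223.3 toolx yaw-boxy -0.0 tz [-0.001  0.002 -1.   ] F [ 0.5 -0.7 -0.4] w -0.0002
top tagged_pivot 0.7 [290. 224.] box mm [-32. -62.]
top tagged_tip 0.61 [294. 192.] box mm [ 58. -65.]
top plain_pivot 0.59 [295. 192.] box mm [ 57. -69.]
top plain_tip 0.69 [316. 198.] box mm [  47. -125.]
top lip 0.61 [268. 206.] box mm [ 8. -2.]
side tagged_pivot 0.55 [271. 224.] box mm [-28. -67.]
side tagged_tip 0.51 [268. 236.] box mm [ -43. -120.]
side plain_pivot 0.8 [300. 218.] box mm [ 56. -51.]
side plain_tip 0.53 [302. 226.] box mm [ 52. -90.]
side lip 0.72 [278. 204.] box mm [ -0. -14.]
```

View pics/s2.png

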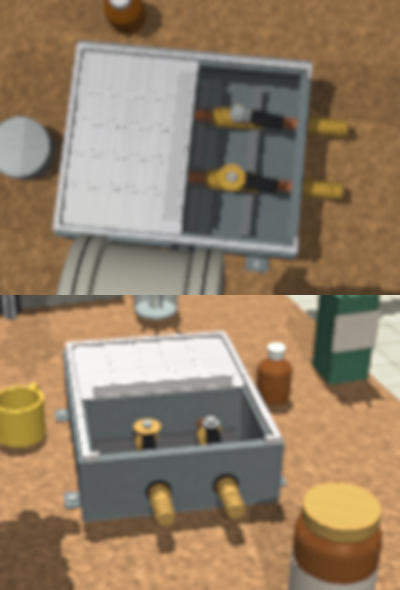

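The crops show the cover fully left against the stop bar. The brass tag disc is on the front valve, at (232,177) in the upper crop, which is box (-31,-62). Both levers are open.

```bash
python3 -m creep '[[[-19.3,50.4,0],[0,0,0]],[[-19.3,50.4,0],[0,0,0]],[[-19.3,50.4,0],[0,0,0]],[[-19.3,50.4,0],[0,0,0]],[[0,0,50],[0,0,0]],[[0,0,50],[0,0,0]],[[0,0,22],[0,0,0]],[[0,0,0],[0,0,0]]]'; python3 -c "
from h import *
st()
p=vision.camera('side');cv2.imwrite('pics/s3.png',cv2.resize(p['image'][170:280,220:370],None,fx=4,fy=4,interpolation=2))"
```

```text
clock: 11.28
eef_pos: [0.5605, -0.1521, 0.0987]
tool_rot: [0.748, 0.664, -0.002, -0.002]
ft_force: [-0.0, 0.5, 1.2]
grip_width: -0.0001
grasp_force: 0.0
t 11.28 box xy mm [   8.9 -104.7] z 98.7 toolx yaw-boxy -0.001 tz [-0.006  0.001 -1.   ] F [-0.   0.5  1.2] w -0.0001
```

View pics/s3.png

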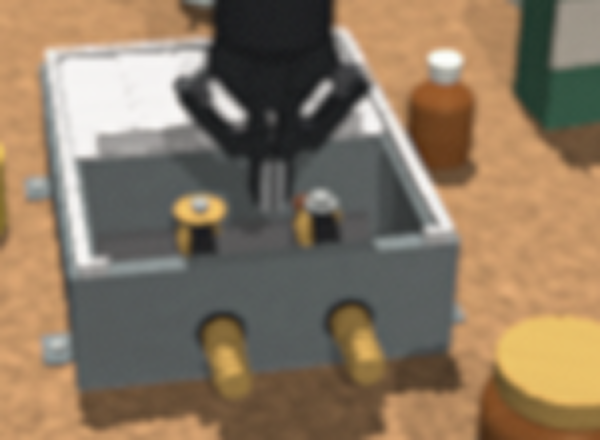

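The fingertips at (270,205) px hang midway between the two levers, at (200,235) and (320,230). I'll go down and make contact.

```bash
python3 -m creep '[[[0,0,15],[0,0,0]],[[0,0,15],[0,0,0]],[[0,0,10],[0,0,0]],[[0,0,0],[0,0,0]]]'; python3 -m creep '[[[0,-6,0],[0,0,0]],[[0,-4,0],[0,0,0]],[[0,-4,0],[0,0,0]],[[0,-4,0],[0,0,0]],[[0,0,0],[0,0,0]]]'; python3 -c "
from h import *
st()"
```

```text
clock: 11.82
eef_pos: [0.5615, -0.1523, 0.0601]
tool_rot: [0.748, 0.664, -0.001, -0.001]
ft_force: [0.2, 0.2, 0.2]
grip_width: -0.0001
grasp_force: 0.0
clock: 12.45
eef_pos: [0.5442, -0.1503, 0.0614]
tool_rot: [0.748, 0.664, -0.0, -0.0]
ft_force: [-0.1, 0.0, -0.2]
grip_width: -0.0002
grasp_force: 0.0
t 12.45 box xy mm [  -7.5 -104.9] z 61.4 toolx yaw-boxy -0.001 tz [-0.  0. -1.] F [-0.1  0.  -0.2] w -0.0002
```

```bash
python3 -m creep '[[[0,-4,1.5],[0,0,0]],[[0,-4,1],[0,0,0]],[[0,-4,0],[0,0,0]],[[0,-4,0],[0,0,0]],[[0,0,0],[0,0,0]]]'; python3 -c "
from h import *
st()"
```

```text
clock: 13.08
eef_pos: [0.5324, -0.1494, 0.0599]
tool_rot: [0.748, 0.664, 0.002, 0.003]
ft_force: [7.2, -1.7, -2.4]
grip_width: 0.0003
grasp_force: 3.7
t 13.07 box xy mm [ -19.3 -105.4] z 59.9 toolx yaw-boxy -0.001 tz [ 0.008 -0.002 -1.   ] F [ 7.2 -1.7 -2.4] w 0.0003
```

```bash
python3 -m creep '[[[0,-5,0],[0,0,0]],[[0,-5,0],[0,0,0]],[[1,-5,0],[0,0,0]],[[1,-5,0],[0,0,0]],[[1,-5,0],[0,0,0]],[[1,-4,0],[0,0,0]],[[0,0,0],[0,0,0]]]'; python3 -c "
from h import *
st()"; python3 -m creep '[[[3,-3,0],[0,0,0]],[[3,-3,0],[0,0,0]],[[3,-3,0],[0,0,0]],[[0,0,0],[0,0,0]]]';  python3 -c "
from h import *
st()"
```

```text
clock: 13.95
eef_pos: [0.5041, -0.1426, 0.0605]
tool_rot: [0.748, 0.664, 0.002, 0.004]
ft_force: [6.9, -3.5, 0.1]
grip_width: 0.0002
grasp_force: 2.7
t 13.95 box xy mm [ -48.2 -102. ] z 60.5 toolx yaw-boxy -0.001 tz [ 0.008 -0.003 -1.   ] F [ 6.9 -3.5  0.1] w 0.0002
clock: 14.45
eef_pos: [0.4963, -0.1334, 0.0604]
tool_rot: [0.748, 0.663, 0.001, 0.005]
ft_force: [5.7, -4.9, -0.3]
grip_width: 0.0
grasp_force: 3.1
t 14.45 box xy mm [-57.  -93.8] z 60.4 toolx yaw-boxy -0.002 tz [ 0.008 -0.005 -1.   ] F [ 5.7 -4.9 -0.3] w 0.0
```

```bash
python3 -m creep '[[[3,-2,0],[0,0,0]],[[3,-2,0],[0,0,0]],[[3,-1,0],[0,0,0]],[[2,0,0],[0,0,0]],[[0,0,0],[0,0,0]]]'; python3 -c "
from h import *
st()"; python3 -m creep '[[[2,0,0],[0,0,0]],[[1,0,0],[0,0,0]],[[0,0,0],[0,0,0]]]';  python3 -c "
from h import *
st()"
```

```text
clock: 15.08
eef_pos: [0.4917, -0.1224, 0.0602]
tool_rot: [0.748, 0.663, 0.0, 0.004]
ft_force: [4.3, -6.6, 1.2]
grip_width: -0.0003
grasp_force: 3.2
t 15.07 box xy mm [-62.9 -83.4] z 60.2 toolx yaw-boxy -0.002 tz [ 0.006 -0.006 -1.   ] F [ 4.3 -6.6  1.2] w -0.0003
clock: 15.45
eef_pos: [0.4916, -0.1217, 0.0603]
tool_rot: [0.749, 0.663, -0.002, 0.006]
ft_force: [3.0, -14.2, 0.7]
grip_width: -0.0001
grasp_force: 6.3
t 15.45 box xy mm [-63.1 -82.7] z 60.3 toolx yaw-boxy -0.004 tz [ 0.005 -0.011 -1.   ] F [  3.  -14.2   0.7] w -0.0001
```

```bash
python3 -m creep '[[[2,0,0],[0,0,0]],[[1,0,0],[0,0,0]],[[0,0,0],[0,0,0]]]'; python3 -m creep '[[[-5,0,0],[0,0,0]],[[-8,2,0],[0,0,0]],[[-3,0,0],[0,0,0]],[[0,0,-20],[0,0,0]],[[0,0,-50],[0,0,0]],[[0,0,-60],[0,0,0]],[[0,-40,-30],[0,0,0]],[[30,-50,0],[0,0,0]],[[30,-50,0],[0,0,0]],[[0,0,0],[0,0,0]]]'; python3 - <<'E'
from h import *
st()
I=[]
for n in("top","side"):
    p=vision.camera(n)
    for q,z in(("tagged_pivot",.07),("tagged_tip",.069),("plain_tip",.069),("lip",.101),("cup",0),("ink_bottle",0),("tin",0)): 
        for r in vision.place_of(p,q)[:1]:
            d=atz(p,r["position"],z)[:2]-C;c,s=np.cos(YAW),np.sin(YAW)
            print(n,q,round(r["score"],2),"box mm",np.round(1e3*np.array([c*d[0]+s*d[1],-s*d[0]+c*d[1]])))
    im=p["image"][140:280,180:370] if n=="top" else p["image"][160:300,200:390]
    I.append(cv2.resize(im,(400,295),interpolation=cv2.INTER_CUBIC))
cv2.imwrite("pics/s4.png",np.vstack(I))
E
```

```text
clock: 15.82
eef_pos: [0.4916, -0.1216, 0.0603]
tool_rot: [0.75, 0.662, -0.004, 0.008]
ft_force: [1.6, -21.0, 0.7]
grip_width: -0.0001
grasp_force: 10.2
clock: 17.08
eef_pos: [0.3535, -0.0515, 0.2182]
tool_rot: [0.747, 0.665, -0.001, -0.001]
ft_force: [1.0, -0.4, 0.6]
grip_width: 0.0
grasp_force: 0.0
t 17.07 box xy mm [-208.5  -29.3] z 218.2 toolx yaw-boxy 0.002 tz [-0.003  0.001 -1.   ] F [ 1.  -0.4  0.6] w 0.0
top tagged_pivot 0.93 box mm [-31. -58.]
top tagged_tip 0.47 box mm [-93. -53.]
top plain_tip 0.5 box mm [  51. -121.]
top lip 0.74 box mm [  1. -10.]
top cup 0.72 box mm [ 21. 158.]
top ink_bottle 0.65 box mm [189. 101.]
top tin 0.74 box mm [ -9. 221.]
side tagged_pivot 0.89 box mm [-31. -67.]
side tagged_tip 0.64 box mm [ 10. -51.]
side plain_tip 0.47 box mm [ 14. -39.]
side lip 0.76 box mm [0. 9.]
side cup 0.66 box mm [-184.   75.]
side ink_bottle 0.96 box mm [185.  86.]
```

View pics/s4.png

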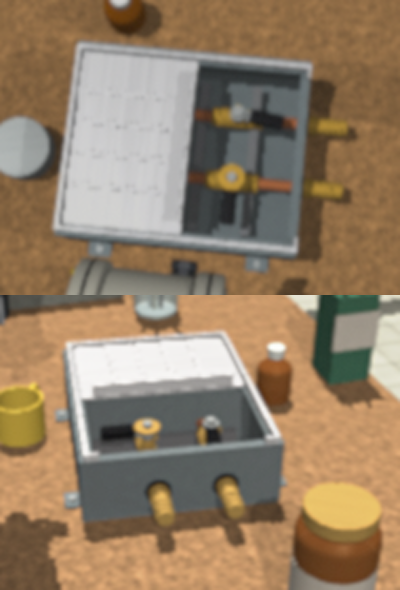

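The tagged lever now points straight to the front, at (227,208) in the upper crop. The plain lever is still open, the cover is at its stop, and the bystanders haven't moved.

```bash
python3 -c "
from workcell import workorder
print(workorder.job_done())"
```

```text
the job is handed in; nothing more can be done
None
```

The water is off and the job is handed in: the cover lies flat against its left stop, the tagged lever is fully shut, the plain lever is still open, and the bystanders look unmoved in the last pictures (about 17 s on the robot's clock).

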